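# Strip the cap-press set-up stack and weigh its pod

### The job

Take the cap-press set-up stack apart from the top down: set the round brass button upright in the grey dish, then lay the steel block flat in the small blue tray. Then seat the white nest flat on the dark steel stand, the stand's post going up through the hole under the nest's well so that it pushes the pod up; take the raised pod and stand it upright in the middle of the scale's pan, leaving the nest seated. Leave the amber jar and the cardboard box where they are.

Things in the scene. Friction and masses are not known exactly. Their poses are not given: they have to be found in the camera images.
- button: Plain brass gauge button, an upright solid cylinder 30 mm in diameter, 24 mm tall, 140 g. Top of the stack: starts standing on the middle of the steel block. Origin: centre of its underside; z up.
- block: Plain steel gauge block 50 x 40 x 22 mm (x, y, z), 340 g. Starts lying on the flat end of the white nest, aligned with it, the brass button on it. Origin: centre of its underside; z up, x along its 50 mm side.
- nest: White plastic block 120 x 60 x 40 mm (x, y, z), 300 g, bottom of the stack, loose on the table. Centred 36 mm from its origin along +x: a well 34.4 x 22.4 mm, 34 mm deep, its 6 mm floor pierced by a hole 20 (x) by 22 mm (y). The block lies 28 mm along -x. Once the block is off, grip it at the middle across its 60 mm width. Origin: centre of underside; z up.
- pod: Cartridge pod 32 x 20 x 34 mm (x, y, z), clear body, black top, 20 g. Starts upright and loose (1.2 mm clearance) in the nest's well, its top flush with the nest's top: it cannot be gripped until pushed up from below. Seating the nest on the stand raises it 20 mm. Pods in the big blue side trays are not wanted. Origin: centre of underside; z up, axes as the nest's.
- stand: Fixed dark steel ejector plate 136 x 76 mm, 10 mm thick, with one round bright steel post, 10 mm in diameter, 26 mm tall above the plate, 36 mm from the origin along +x. The nest goes on it centre over centre, axes the same way (well end over the post); seated, the nest's underside is 10 mm above the stand's origin. Origin: centre of the plate's underside; z up.
- dish: Fixed shallow round grey dish, 90 mm outside diameter, 10 mm high, wall 3 mm, inner floor 4 mm above its origin. Place of the brass button. Origin: centre of its underside; z up.
- tray: Fixed small blue rectangular tray, 100 x 84 mm outside (x, y), 10 mm high, wall and floor 4 mm thick. Place of the steel block. Origin: centre of its underside; z up.
- scale: Fixed small white bench scale with a round steel pan 90 mm in diameter, the pan's top 40 mm above the origin and centred on it; the body below, 116 x 104 mm, reaches from -68 to +48 mm along x. Place of the pod. Origin: on the table directly below the centre of the pan; z up.
- jar: Bystander: small amber glass jar with white cap, 34 mm in diameter, 45 mm tall, standing loose among the task's things. Origin: centre of its underside.
- finger_cots: Bystander: small closed cardboard box, 36 x 30 x 30 mm, standing loose among the task's things on the robot's side. Origin: centre of its underside.
Mind the look-alikes: they are no part of the job. Leave any green or turquoise look-alike of the pod alone.

How it is judged:
On the way, in this order (a step that is already met when the one before it is completed fails the run):
1. The brass button stands in the dish (horizontal distance between button and dish below 0.028 m and z of button in the frame of dish below 0.008 m and angle between button's own z axis and vertical below 0.12 rad), for 0.2 s.
2. The steel block lies flat in the blue tray (x of block in the frame of tray between -0.028 and 0.028 m and y of block in the frame of tray between -0.028 and 0.028 m and z of block in the frame of tray between 0 and 0.008 m and angle between block's own z axis and vertical below 0.12 rad), for 0.2 s.
3. The nest is seated flat on the stand and its post has pushed the pod up in the well (horizontal distance between nest and stand below 0.012 m and z of nest in the frame of stand below 0.0135 m and angle between nest's own z axis and vertical below 0.06 rad and angle between the x axis of nest and the x axis of stand, either way round below 0.25 rad and z of pod in the frame of nest above 0.022 m and horizontal distance between pod and stand below 0.06 m and angle between pod's own z axis and vertical below 0.25 rad), for 0.2 s.
At the end, for the whole second after the job is handed in: Button upright in the dish, within 28 mm of its centre; block flat in the tray, within 28 mm each way; nest flat on the stand (within 12 mm, 0.25 rad, under 3.5 mm above the plate); pod upright on the pan within 25 mm of its centre; tilts under 0.12 rad (nest 0.06); all released and at rest (all of step 1 and all of step 2 and horizontal distance between nest and stand below 0.012 m and z of nest in the frame of stand below 0.0135 m and angle between nest's own z axis and vertical below 0.06 rad and angle between the x axis of nest and the x axis of stand, either way round below 0.25 rad and horizontal distance between pod and scale below 0.025 m and z of pod in the frame of scale between 0.036 and 0.044 m and angle between pod's own z axis and vertical below 0.12 rad and linear speed of each of button, block, nest, pod below 0.02 m/s and angular speed of each of button, block, nest, pod below 0.3 rad/s and contact force between each of button, block, nest, pod and the fingers below 0.1 N); the robot touches nothing.
It fails at once if The amber jar was moved more than 30 mm or knocked over (distance of jar from where it was at the start of the episode above 0.03 m or angle between jar's own z axis and vertical above 0.7 rad).
It fails at once if The cardboard box was moved more than 30 mm (distance of finger_cots from where it was at the start of the episode above 0.03 m).
It also fails if it takes over 106 s, if anything falls off the work surface, if the arm or the gripper's body presses on something with over 40 N, if the wrist force passes 120 N, or if a joint passes its speed limit or range.

### The arm

A 7-joint arm with a two-finger parallel gripper is mounted at the origin on the work surface. World frame = base frame: x ahead of the robot, y to its left, z up, the work surface at z = 0. Lengths are in m, angles in rad, forces in N, time in s.
With the tool pointing down it reaches from about 0.4 to 0.85 m from the base axis. Payload 10.4 kg.
Tool frame: the origin (TCP) lies at the very end of the fingers, on their centre line; the grasp point (between the pads) lies 19 mm behind it; z points along the fingers, y is the line along which they close (so a half turn about z gives the same grasp; the last joint's range is limited). The gripper opens to 85 mm and grips with 20 to 120 N. Pads are 22 mm wide; open, the fingers measure 114 mm over their backs; the gripper's body (76 mm by 85 mm) begins 54 mm behind the grasp point. The pads swing forward as they close: fully open they stand 13 mm farther back than shut.
Start: joints at [-1.223, 0.332, -0.065, 1.46, 0.022, 1.35, -0.088], TCP at [0.226, 0.583, 0.198] pointing down, gripper open.
Joint ranges: [-2.6, 2.6], [-0.5, 2.12], [-1.47, 1.34], [0.16, 2.42], [-1.27, 4.41], [0.06, 2.06], [-2.6, 2.6]. Speed limits (rad/s): [2.22, 2.22, 2.79, 2.79, 3.14, 3.14, 3.14].

### API

Orientations are given as a unit quaternion [x, y, z, w].
In Python, from workcell import manip, vision, order gives the robot as it stands. The module is installed in compiled form; this text tells all that it offers.
- The arm moves only by the tool move_arm, never from a script. Its argument "motion" is a list of rows, each a list of 3 entries, a list of its own where there are three numbers: the shift along the tool's x, y, z scaled (see below), then the turn, a rotation vector about the tool's x, y, z scaled (see below), then the opening, from -1 (shut) to 1 (fully open). In form: [[[dx, dy, dz], [wx, wy, wz], hand], ...]. A call has 1 to 12 rows; each row shifts and turns the commanded pose from where the row before left it, along the tool's axes as they then stand; what a row does not reach is not made up. The controller multiplies each number of a shift by 0.75 m and each number of a turn by pi/4 rad. A row lasts 1/10 s, in which the tool goes at most 50 mm and 8.59 degrees, less where a joint would pass 70% of its speed; a pose out of reach is approached as far as the arm can. A call with a number of a shift or a turn outside -1 to 1 is refused whole. A call with a gripper value outside its range is refused whole. The fingers move at their own pace and stop on an object; "newtons" is the grip in N (left out, the last holds). Time passes only in rows, so rows that do not move let the fingers close. It gives the time, the measured TCP pose, the force, the opening and the grip force at its end, in the units of the state.
- manip.get_obs(): the state, without advancing time (a new reading comes with each control period).
- vision.camera(name): name is "side" or "top"; returns a dict with "pixels" (400x640x3 uint8, red, green, blue), "fx", "fy", "cx", "cy" (pixels), "R" (3x3) and "t" (3): a world point X has camera coordinates R X + t. Camera axes: x right, y down, z forward; pixel columns grow to the right and rows downward; lengths in m; the calibration is good to about 2 mm. A picture is of the moment at which its call begins. There is no depth.
- order.hand_in(): hands the job in; it is judged then, once.
The state is a dict: "clock": time; "joint_pos": joint angles; "joint_velocities": joint speeds; "tau": joint torques, N m; "position": TCP position; "ee_rot": TCP orientation; "ft_force": force on the tool from outside, world axes, zero at the start; "torque": the same for the moment, N m; "grip_width": opening from 0.0 (shut) to 1.0 (fully open); "grasp_force": force on a finger pad.
Only numpy, scipy, OpenCV 4.12 (cv2) and the standard library are available. Lean on these libraries where they do the work, as an engineer would, in place of code of your own. Each camera call takes 0.05 s, during which the arm holds its last target. There are 200 camera calls.

## Working session

There is one attempt and no reset: what is moved stays moved. The work goes in short steps, Python scripts to look and compute and a tool call to move; the robot and the scene stay as the last step left them, time stands still between calls to the robot, and variables do not carry over. Pictures are saved under pics/ and viewed, at most 17 in all, crops included, and the job is handed in when it is done.

Besides the shell and the picture viewer there is one more tool, called after ">>>" by a JSON object that holds its "op" and its "data", one argument or row to a line. move_arm: Moves the arm, as the interface text tells. Its arguments: {"type":"object","properties":{"motion":{"type":"array"},"newtons":{"type":"number"}},"required":["motion"]}

```bash
mkdir -p pics; cat > h.py <<'E'
import numpy as np, cv2
from workcell import manip, vision, order
def ray(c,u,v,z):
    d=c["R"].T@np.array([(u-c["cx"])/c["fx"],(v-c["cy"])/c["fy"],1.]); o=-c["R"].T@c["t"]
    return o+d*(z-o[2])/d[2]
def proj(c,X):
    p=c["R"]@np.array(X)+c["t"]; return c["fx"]*p[0]/p[2]+c["cx"], c["fy"]*p[1]/p[2]+c["cy"]
def shot(n,f): 
    c=vision.camera(n); c={k:(np.array(v) if k in("R","t") else v) for k,v in c.items()}
    cv2.imwrite(f"pics/{f}.png",cv2.cvtColor(c["pixels"],cv2.COLOR_RGB2BGR)); np.save(f"pics/{f}.npy",c,allow_pickle=True); return c
def load(f): return np.load(f"pics/{f}.npy",allow_pickle=True).item()
E
python3 - <<'E'
from h import *
for n in("top","side"):
    c=shot(n,n+"0"); print(n,c["fx"],c["cx"],c["cy"],-c["R"].T@c["t"],c["R"].round(3).tolist())
o=manip.get_obs(); print(o)
E
```

```text
top 440.7882636790223 322.1217744066338 196.95699092383106 [0.3953387  0.01232254 0.87032936] [[-0.011, -1.0, 0.023], [-0.987, 0.007, -0.16], [0.16, -0.024, -0.987]]
side 395.5299093666305 326.16159657214894 199.98945343131552 [0.47238973 0.60546877 0.55705634] [[-0.997, -0.081, 0.015], [-0.064, 0.639, -0.766], [0.052, -0.765, -0.642]]
{'clock': 0.1, 'joint_pos': array([-1.22263123,  0.33284618, -0.06471129,  1.46081716,  0.02162032,
        1.3499063 , -0.08847489]), 'joint_velocities': array([ 1.25435590e-03, -4.89104507e-04, -4.20936116e-04, -2.09362140e-03,
        9.93573081e-04, -8.94878976e-04, -8.52666867e-05]), 'tau': array([ 1.49610019e-03, -6.26738906e+01,  4.89488442e-02, -3.92433178e+01,
        1.62364781e-02,  6.70727750e-03,  6.52016638e-06]), 'position': array([0.22632802, 0.58219104, 0.19749131]), 'ee_rot': array([ 1.84293698e-01,  9.82871010e-01, -6.35034943e-04, -8.24977995e-05]), 'ft_force': array([0.26063115, 0.419868  , 0.32892472]), 'torque': array([ 0.07281856, -0.03572556, -0.00218454]), 'grasp_force': 0.0, 'grip_width': 1.0028050061398777}
```

View pics/top0.png

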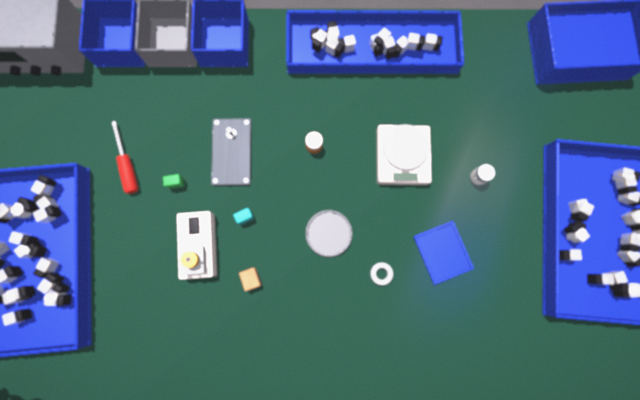

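View pics/side0.png

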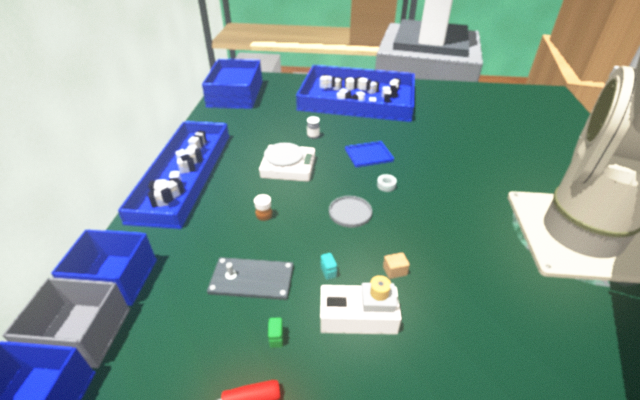

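The top view shows the nest at (196,245), with the black pod top at (194,226) and the brass button at (190,260). It also shows the stand at (231,152) with its post at (231,132), the dish at (329,233), the tray at (443,252), the scale at (404,155), the amber jar at (314,142) and the box at (250,280).

Candidates for the pod:
- Black-topped pod in the nest's well, (194,226)
- Green piece, (172,181)
- Turquoise piece, (243,216)
- Pods in the side trays

Only the one in the nest's well fits the description. I'll confirm it in a crop and measure.

```bash
python3 - <<'E'
from h import *
t=load("top0"); s=load("side0")
a=cv2.resize(cv2.cvtColor(t["pixels"],4)[110:300,160:350],None,fx=3,fy=3,interpolation=2)
b=cv2.resize(cv2.cvtColor(s["pixels"],4)[235:345,200:420],None,fx=1,fy=1)
cv2.imwrite("pics/crop.png",a)
hsv=cv2.cvtColor(t["pixels"],cv2.COLOR_RGB2HSV)
def comp(mask,box,z,name,minA=15):
    m=np.zeros(mask.shape,np.uint8); u0,v0,u1,v1=box; m[v0:v1,u0:u1]=mask[v0:v1,u0:u1]
    cs,_=cv2.findContours(m,0,cv2.CHAIN_APPROX_NONE); c=max(cs,key=cv2.contourArea)
    (cx,cy),_,_=cv2.minAreaRect(c); P=np.array([ray(t,u,v,z)[:2] for u,v in c[:,0]],np.float32)
    r=cv2.minAreaRect(P); cc,rad=cv2.minEnclosingCircle(P)
    print(name,"px",(round(cx),round(cy)),"rect c",np.round(r[0],4),"size",np.round(r[1],4),"ang",round(r[2],1),"circ",np.round(cc,4),round(rad,4))
H,S,V=cv2.split(hsv)
comp(((H>15)&(H<35)&(S>90)&(V>120)).astype(np.uint8),(170,240,215,280),.086,"button")
comp(((S<60)&(V>140)).astype(np.uint8),(160,200,225,290),.04,"nest")
comp((V<70).astype(np.uint8),(184,215,203,238),.04,"podtop")
comp(((S<90)&(V>70)).astype(np.uint8),(200,110,260,195),.01,"stand")
comp(((S<50)&(V>90)).astype(np.uint8),(300,200,360,262),.01,"dish")
comp(((H>105)&(S>120)&(V>70)).astype(np.uint8),(405,210,480,290),.01,"tray")
comp(((S<60)&(V>110)).astype(np.uint8),(365,115,440,195),.03,"scale")
for n,u,v in(("jar",314,142),("box",250,280),("cyan",243,216),("ring",382,274)): print(n,ray(t,u,v,.03))
E
```

```text
button px (195, 261) rect c [0.4103 0.2176] size [0.011  0.0249] ang 70.6 circ [0.4116 0.2213] 0.0127
nest px (195, 245) rect c [0.4428 0.2299] size [0.1255 0.0698] ang 4.0 circ [0.4426 0.2317] 0.0685Traceback (most recent call last):
  File "<stdin>", line 16, in <module>
  File "<stdin>", line 9, in comp
ValueError: max() iterable argument is empty
```

View pics/crop.png

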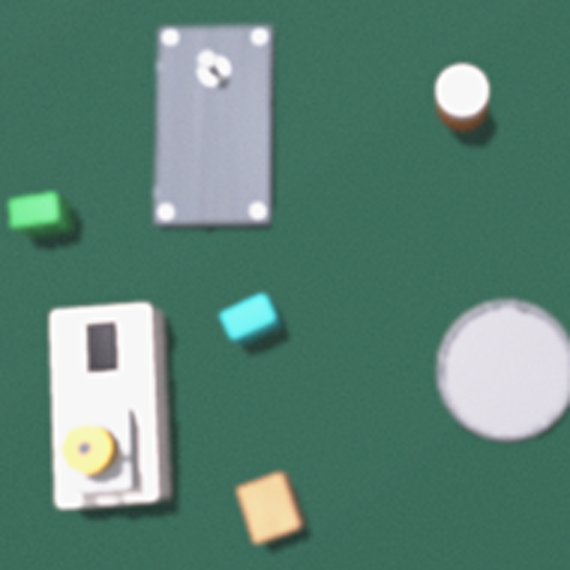

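The crop confirms it: the black rectangular pod top is in the nest's well at px (194,225). The stand's post is at about (231,133), towards +x. The turquoise piece at (243,216) and the green piece at (172,181) are look-alikes.

```bash
python3 - <<'E'
from h import *
t=load("top0")
hsv=cv2.cvtColor(t["pixels"],cv2.COLOR_RGB2HSV).astype(int)
for n,u,v in(("button",190,258),("pod",194,225),("stand",231,155),("dish",329,233),("tray",443,252),("bg",280,180),("scale",385,170),("pan",404,155),("block",200,268)): print(n,hsv[v,u])
def show(n,pts,z):
    P=np.array([ray(t,u/3+160,v/3+110,z)[:2] for u,v in pts]); d=P[1]-P[0] if len(P)>1 else 0
    print(n,P.round(4).tolist(),"mean",P.mean(0).round(4)); 
    if len(P)==4: print("  sides",[round(float(np.linalg.norm(P[i]-P[i-1])),4) for i in range(4)],"ang",[round(float(np.degrees(np.arctan2(*(P[i]-P[j])[::-1]))),1) for i,j in((0,3),(1,2))])
show("nest",[(50,311),(150,303),(160,500),(57,508)],.04)
show("stand",[(157,26),(272,26),(271,224),(155,224)],.01)
show("bolts",[(170,37),(260,37),(258,211),(166,211)],.012)
show("pod",[(102,346)],.04); show("button",[(89,450)],.086); show("postbase",[(214,73)],.01);show("posttop",[(205,58)],.036)
h=hsv.astype(np.uint8);H,S,V=cv2.split(h)
def comp(mask,box,z,name):
    m=np.zeros(mask.shape,np.uint8); u0,v0,u1,v1=box; m[v0:v1,u0:u1]=mask[v0:v1,u0:u1]
    cs,_=cv2.findContours(m,0,cv2.CHAIN_APPROX_NONE); c=max(cs,key=cv2.contourArea)
    P=np.array([ray(t,u,v,z)[:2] for u,v in c[:,0]],np.float32); r=cv2.minAreaRect(P); cc,rad=cv2.minEnclosingCircle(P)
    print(name,"rect c",np.round(r[0],4),"size",np.round(r[1],4),"ang",round(r[2],1),"circ",np.round(cc,4),round(rad,4))
bg=(H>65)&(H<95)&(S>80)
for a in(((H>15)&(H<35)&(S>60),(170,240,215,280),.086,"button"),(~bg,(300,200,360,262),.01,"dish"),(~bg,(408,210,480,290),.01,"tray"),(~bg,(365,115,440,195),.03,"scale"),(~bg,(300,125,330,160),.045,"jar"),(~bg,(235,262,266,295),.03,"box"),(~bg,(232,205,256,226),.03,"cyan")): comp(*a)
E
```

```text
button [ 23  72 247]
pod [133  17 108]
stand [115  25 191]
dish [131   9 231]
tray [114 170 245]
bg [ 80 114 110]
scale [  0   0 247]
pan [150   1 246]
block [138   6 230]
nest [[0.5002, 0.2663], [0.5047, 0.204], [0.3826, 0.1943], [0.3785, 0.257]] mean [0.4415 0.2304]
  sides [0.1221, 0.0624, 0.1225, 0.0628] ang [4.4, 4.5]
stand [[0.6971, 0.2118], [0.6969, 0.1345], [0.5606, 0.1331], [0.5611, 0.2092]] mean [0.6289 0.1721]
  sides [0.136, 0.0773, 0.1363, 0.0761] ang [1.1, 0.6]
bolts [[0.6887, 0.2024], [0.6885, 0.1421], [0.569, 0.1415], [0.5694, 0.2018]] mean [0.6289 0.172 ]
  sides [0.1193, 0.0603, 0.1195, 0.0603] ang [0.3, 0.3]
pod [[0.4779, 0.2331]] mean [0.4779 0.2331]
button [[0.4125, 0.2262]] mean [0.4125 0.2262]
postbase [[0.6641, 0.1728]] mean [0.6641 0.1728]
posttop [[0.6661, 0.174]] mean [0.6661 0.174 ]
button rect c [0.4119 0.2257] size [0.0262 0.0278] ang 1.9 circ [0.4138 0.2259] 0.0152
dish rect c [ 0.4639 -0.0205] size [0.092  0.0937] ang 89.5 circ [ 0.4639 -0.0204] 0.0479
tray rect c [ 0.4213 -0.2506] size [0.1305 0.1355] ang 89.3 circ [ 0.4211 -0.2511] 0.074
scale rect c [ 0.616  -0.1697] size [0.1131 0.128 ] ang 89.3 circ [ 0.616  -0.1703] 0.0798
jar rect c [0.6372 0.0076] size [0.0368 0.048 ] ang 89.7 circ [0.637  0.0057] 0.0248
box rect c [0.3776 0.1289] size [0.0432 0.0373] ang 19.6 circ [0.3783 0.1292] 0.0259Traceback (most recent call last):
  File "<stdin>", line 20, in <module>
  File "<stdin>", line 16, in comp
ValueError: max() iterable argument is empty
```

```bash
python3 - <<'E'
from h import *
for n,tb,sb in(("top",(408,210,480,290),(365,115,440,195)),("side",(335,130,400,175),(250,130,325,190))):
    t=load(n+"0"); H,S,V=cv2.split(cv2.cvtColor(t["pixels"],cv2.COLOR_RGB2HSV))
    def comp(mask,box,z,name):
        m=np.zeros(mask.shape,np.uint8); u0,v0,u1,v1=box; m[v0:v1,u0:u1]=mask[v0:v1,u0:u1]
        c=max(cv2.findContours(m,0,cv2.CHAIN_APPROX_NONE)[0],key=cv2.contourArea)
        P=np.array([ray(t,u,v,z)[:2] for u,v in c[:,0]],np.float32); r=cv2.minAreaRect(P)
        print(n,name,np.round(r[0],4),"size",np.round(r[1],4),"ang",round(r[2],1))
    comp((H>105)&(H<125)&(S>150)&(V>60),tb,.01,"tray")
    comp((S<60)&(V>110),sb,.03,"scale")
t=load("top0"); s=load("side0")
a=cv2.resize(cv2.cvtColor(t["pixels"],4)[115:195,365:445],(480,480),interpolation=2)
b=cv2.resize(cv2.cvtColor(s["pixels"],4)[135:185,255:305+20],(0,0),fx=4.5,fy=4.5,interpolation=2); b=cv2.copyMakeBorder(b,0,480-b.shape[0],0,0,0)
cv2.imwrite("pics/scale.png",np.hstack([a,b]))
E
```

```text
top tray [ 0.4245 -0.2442] size [0.1033 0.0879] ang 20.7
top scale [ 0.6179 -0.1702] size [0.11   0.1243] ang 88.5
side tray [ 0.4251 -0.2397] size [0.1072 0.0985] ang 20.9
side scale [ 0.6183 -0.1594] size [0.1582 0.1276] ang 89.5
```

View pics/scale.png

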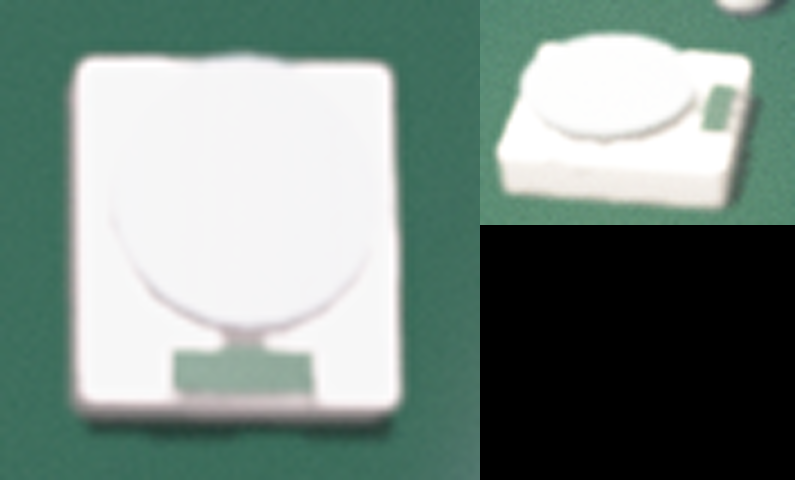

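In the enlarged scale view the pan's centre is at about (405.3,146.7) in the top image and (283.7,154.1) in the side image.

```bash
cat >> h.py <<'E'
from scipy.spatial.transform import Rotation as Ro
def plan(x,y,z,yaw):
    "tool turn needed (units), then shift in tool axes after the turn (units)"
    o=manip.get_obs(); R=Ro.from_quat(o["ee_rot"]).as_matrix()
    a=np.radians(yaw); Y=np.array([np.cos(a),np.sin(a),0]); Z=np.array([0,0,-1.]); T=np.c_[np.cross(Y,Z),Y,Z]
    w=Ro.from_matrix(R.T@T).as_rotvec(); d=T.T@(np.array([x,y,z])-o["position"])
    print("pos",o["position"].round(4),"yaw",np.degrees(np.arctan2(R[1,1],R[0,1])).round(1),"turn",(w/(np.pi/4)).round(4),"shift",(d/.75).round(4),"rows>=",np.ceil(np.linalg.norm(d)/.05))
E
python3 - <<'E'
from h import *
t=load("top0"); s=load("side0")
print(ray(t,405.3,146.7,.04),ray(s,283.7,154.1,.04))
print(ray(t,243,216,.03))
plan(.4128,.2260,.15,94.4)
E
```

```text
[ 0.62828956 -0.17166454  0.04      ] [ 0.62782696 -0.16779711  0.04      ]
[0.49592061 0.14334592 0.03      ]
pos [0.2263 0.5822 0.1975] yaw 68.8 turn [-1.600e-03 -3.000e-04 -5.698e-01] shift [-0.2115 -0.4926  0.0633] rows>= 9.0
```

>>> {"op": "move_arm", "data": {
  "motion": [
    [[0,0,0],[0,0,-0.19],0.2],
    [[0,0,0],[0,0,-0.19],0.2],
    [[0,0,0],[0,0,-0.19],0.2],
    [[-0.0235,-0.0547,0.007],[0,0,0],0.2],
    [[-0.0235,-0.0547,0.007],[0,0,0],0.2],
    [[-0.0235,-0.0547,0.007],[0,0,0],0.2],
    [[-0.0235,-0.0547,0.007],[0,0,0],0.2],
    [[-0.0235,-0.0547,0.007],[0,0,0],0.2],
    [[-0.0235,-0.0547,0.007],[0,0,0],0.2],
    [[-0.0235,-0.0547,0.007],[0,0,0],0.2],
    [[-0.0235,-0.0547,0.007],[0,0,0],0.2],
    [[-0.0235,-0.0547,0.007],[0,0,0],0.2]
  ],
  "newtons": 30
}}

```text
clock: 1.3
position: [0.4133, 0.2248, 0.1506]
ee_rot: [-0.038, 0.999, 0.0, -0.0]
ft_force: [0.1, 0.5, -0.1]
grip_width: 0.601
grasp_force: 0.0
```

```bash
python3 - <<'E'
from h import *
s=shot("side","side1"); o=manip.get_obs(); print(o["grip_width"],o["ft_force"])
plan(.4130,.2262,.070,94.4)
cv2.imwrite("pics/s1c.png",cv2.cvtColor(cv2.resize(s["pixels"][180:360,260:460],(800,600)[:2] and (660,594),interpolation=2),4))
E
```

```text
0.5963808690519247 [ 3.95731019 -7.38863752 -0.89834532]
pos [0.4166 0.2173 0.1499] yaw 93.9 turn [-0.0037 -0.0001 -0.0101] shift [0.0039 0.0122 0.1065] rows>= 2.0
```

View pics/s1c.png

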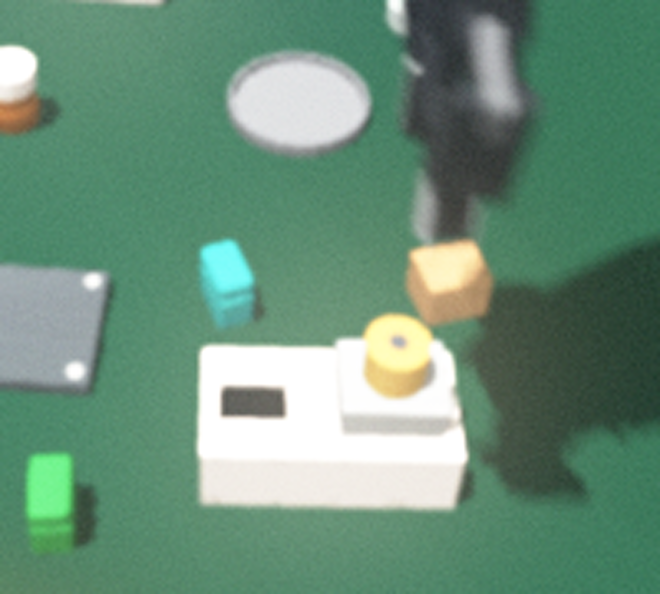

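The side view shows the button at crop (398,355) on the block, with the fingers up behind it. The arm had overshot and was still settling, so I let it settle and check the projection.

>>> {"op": "move_arm", "data": {
  "motion": [
    [[0,0,0],[0,0,0],0.2],
    [[0,0,0],[0,0,0],0.2],
    [[0,0,0],[0,0,0],0.2]
  ]
}}

```text
clock: 1.65
position: [0.4124, 0.2279, 0.1509]
ee_rot: [-0.039, 0.999, 0.0, -0.0]
ft_force: [-0.7, 0.3, 0.2]
grip_width: 0.599
grasp_force: 0.0
```

```bash
python3 - <<'E'
from h import *
s=shot("side","side2"); t=shot("top","top2"); o=manip.get_obs()
plan(.4130,.2262,.070,94.4)
print(proj(s,o["position"]),proj(t,o["position"]),proj(s,[.4130,.2262,.086]),proj(s,[.4130,.2262,.062]))
c=[cv2.cvtColor(cv2.resize(i,(390,390),interpolation=2),4) for i in (s["pixels"][190:320,320:450],t["pixels"][190:320,130:260])]
cv2.imwrite("pics/s2c.png",np.hstack(c))
E
```

```text
pos [0.4125 0.2277 0.151 ] yaw 94.5 turn [ 0.0002 -0.0001  0.0029] shift [-0.0006 -0.0021  0.108 ] rows>= 2.0
(np.float64(387.11510321659694), np.float64(253.16548481103723)) (np.float64(177.661891448903), np.float64(259.26721855795245)) (np.float64(381.73065864759394), np.float64(282.02914320366267)) (np.float64(380.0761840676339), np.float64(291.9640347938568))
```

View pics/s2c.png

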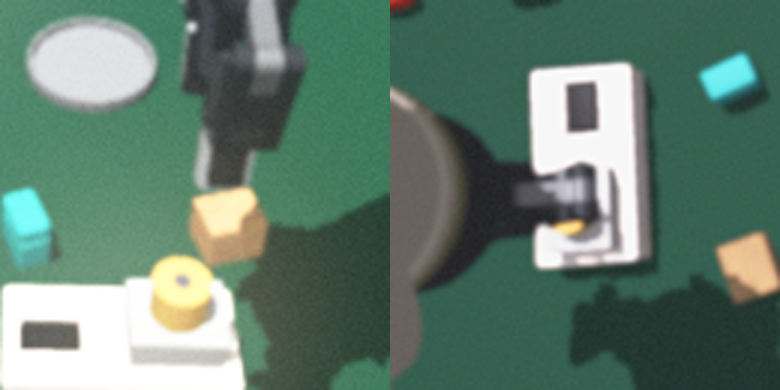

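```bash
python3 - <<'E'
from h import *
s=load("side2");t=load("top2")
for y in(.2022-.0145,.2022,.2532,.2677):
  for z in (.154,):
    for x in (.4015,.4235): 
        a=proj(s,[x,y,z]);b=proj(t,[x,y,z]); print(y,x,"side crop",round((a[0]-320)*3),round((a[1]-190)*3),"top crop",round((b[0]-130)*3+390),round((b[1]-190)*3))
E
```

```text
0.18769999999999998 0.4015 side crop 222 126 top crop 606 228
0.18769999999999998 0.4235 side crop 176 122 top crop 608 186
0.2022 0.4015 side crop 223 147 top crop 579 228
0.2022 0.4235 side crop 177 144 top crop 580 186
0.2532 0.4015 side crop 229 229 top crop 482 229
0.2532 0.4235 side crop 179 226 top crop 484 187
0.2677 0.4015 side crop 231 255 top crop 454 229
0.2677 0.4235 side crop 180 251 top crop 457 188
```

>>> {"op": "move_arm", "data": {
  "motion": [
    [[0,-0.001,0.034],[0,0,0],0.2],
    [[0,-0.001,0.034],[0,0,0],0.2],
    [[0,0,0],[0,0,0],0.2],
    [[0,0,0],[0,0,0],0.2],
    [[0,0,0],[0,0,0],0.2]
  ]
}}

```text
clock: 2.25
position: [0.4137, 0.2259, 0.1013]
ee_rot: [-0.039, 0.999, 0.001, 0.001]
ft_force: [-0.0, 0.5, -0.1]
grip_width: 0.601
grasp_force: 0.0
```

```bash
python3 - <<'E'
from h import *
s=shot("side","side3"); t=shot("top","top3"); o=manip.get_obs()
plan(.4130,.2262,.070,94.4)
p=o["position"]
for y in (.0255+.0145,.0255,0,-.0255,-.04):
    a=proj(s,p+[-.011,y,.004]);b=proj(s,p+[.011,y,.004]);c=proj(t,p+[-.011,y,.004]);d=proj(t,p+[.011,y,.004]); print(y,[(round((q[0]-320)*4),round((q[1]-200)*4)) for q in(a,b)],[(round((q[0]-150)*4+400),round((q[1]-200)*4)) for q in(c,d)])
c=[cv2.cvtColor(cv2.resize(i,(400,480),interpolation=2),4) for i in (s["pixels"][200:320,320:420],t["pixels"][200:320,150:250])]
cv2.imwrite("pics/s3c.png",np.hstack(c))
E
```

```text
pos [0.4137 0.2257 0.1012] yaw 94.4 turn [0.0015 0.0021 0.0004] shift [0.0009 0.0007 0.0416] rows>= 1.0
0.04 [(286, 386), (222, 382)] [(452, 263), (454, 211)]
0.0255 [(284, 352), (221, 348)] [(486, 263), (489, 211)]
0 [(281, 296), (220, 291)] [(547, 262), (549, 210)]
-0.0255 [(278, 243), (219, 239)] [(607, 262), (609, 210)]
-0.04 [(276, 214), (219, 210)] [(641, 261), (643, 209)]
```

View pics/s3c.png

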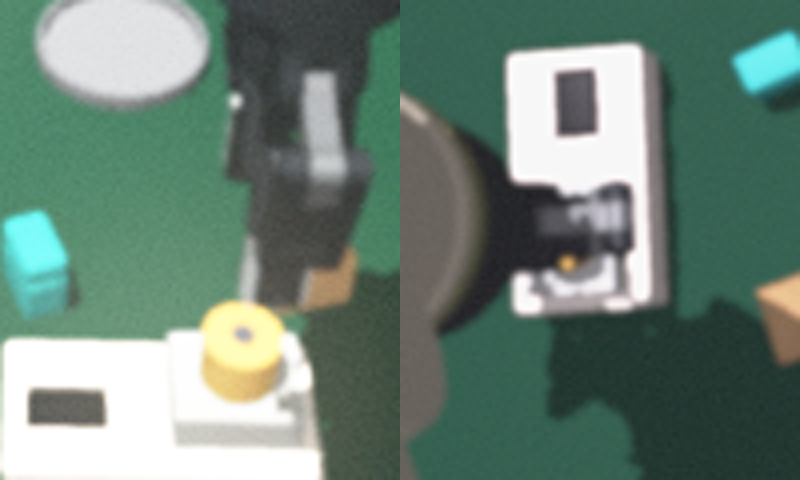

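Side view: the near finger's bottom edge is at crop (275,300) and looks somewhat high. The top view agrees with the reported x and y. The fingers straddle both the button and the block, so I descend and let the closing width tell.

>>> {"op": "move_arm", "data": {
  "motion": [
    [[0.0009,0.0007,0.02],[0,0,0],0.2],
    [[0,0,0.0216],[0,0,0],0.2],
    [[0,0,0],[0,0,0],0.2],
    [[0,0,0],[0,0,0],0.2],
    [[0,0,0],[0,0,0],-0.5],
    [[0,0,0],[0,0,0],-0.5],
    [[0,0,0],[0,0,0],-0.5],
    [[0,0,0],[0,0,0],-0.5],
    [[0,0,0],[0,0,0],-0.5]
  ],
  "newtons": 30
}}

```text
clock: 3.25
position: [0.4124, 0.2256, 0.0689]
ee_rot: [-0.038, 0.999, 0.0, 0.0]
ft_force: [-0.3, 0.4, -0.7]
grip_width: 0.247
grasp_force: 0.0
```

```bash
python3 - <<'E'
from h import *
s=shot("side","side4"); t=shot("top","top4"); o=manip.get_obs(); print(o["grip_width"],o["grasp_force"])
plan(.4130,.2262,.070,94.4)
c=[cv2.cvtColor(cv2.resize(i,(400,480),interpolation=2),4) for i in (s["pixels"][200:320,320:420],t["pixels"][200:320,150:250])]
cv2.imwrite("pics/s4c.png",np.hstack(c))
E
```

```text
0.24524007309189372 0.0
pos [0.4124 0.2256 0.0688] yaw 94.4 turn [0.0001 0.     0.0001] shift [-0.0009  0.0007 -0.0016] rows>= 1.0
```

View pics/s4c.png

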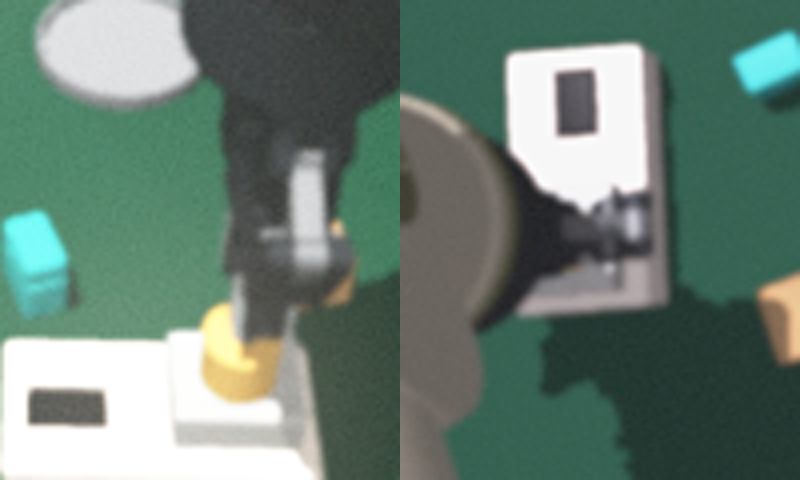

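The fingers closed to 0.247 without contact. In the side view the near finger tip, crop (268,340), hangs in front of and above the button's right part, so the real tip is higher than I took it to be. I work out its offset.

```bash
python3 - <<'E'
from h import *
def yplane(c,u,v,y):
    d=c["R"].T@np.array([(u-c["cx"])/c["fx"],(v-c["cy"])/c["fy"],1.]); o=-c["R"].T@c["t"]; return (o+d*(y-o[1])/d[1]).round(4)
s=load("side4");t=load("top4")
for y in(.236,.244,.252): print(yplane(s,320+245/4,200+338/4,y),yplane(s,320+293/4,200+340/4,y))
s=load("side3")
for y in(.251,.259,.266): print(yplane(s,320+258/4,200+300/4,y),yplane(s,320+305/4,200+303/4,y))
o=manip.get_obs(); print(o["joint_pos"])
# button recheck by two views
A=[];b=[]
for c,(u,v) in((load("side0"),(380.4,281.5)),(load("top0"),(189.7,260))):
    d=c["R"].T@np.array([(u-c["cx"])/c["fx"],(v-c["cy"])/c["fy"],1.]);d/=np.linalg.norm(d);M=np.eye(3)-np.outer(d,d);A.append(M);b.append(M@(-c["R"].T@c["t"]))
print(np.linalg.solve(sum(A),sum(b)))
E
```

```text
[0.4146 0.236  0.0925] [0.3973 0.236  0.0934]
[0.4159 0.244  0.1025] [0.3989 0.244  0.1034]
[0.4171 0.252  0.1126] [0.4006 0.252  0.1134]
[0.4147 0.251  0.1322] [0.3988 0.251  0.1325]
[0.416  0.259  0.1418] [0.4004 0.259  0.1421]
[0.4172 0.266  0.1502] [0.4019 0.266  0.1504]
[-0.7333525   0.11125219  0.14321454  2.01855128 -0.01877705  1.01291489
  1.06661072]
[0.41375039 0.22589894 0.08643703]
```

Two-view triangulation confirms the button top at z = 0.086. The finger tip is at about z = 0.10 while the TCP reports 0.069, so the tip sits roughly 30 mm higher than reported. I open, descend gently to 0.044, which clears the nest top either way, and close.

>>> {"op": "move_arm", "data": {
  "motion": [
    [[0,0,0],[0,0,0],0.25],
    [[0,0,0],[0,0,0],0.25],
    [[0,0,0],[0,0,0],0.25],
    [[0,0,0],[0,0,0],0.25],
    [[0,0,0.011],[0,0,0],0.25],
    [[0,0,0.011],[0,0,0],0.25],
    [[0,0,0.011],[0,0,0],0.25],
    [[0,0,0],[0,0,0],0.25],
    [[0,0,0],[0,0,0],0.25]
  ]
}}

```text
clock: 4.25
position: [0.4122, 0.2254, 0.0437]
ee_rot: [-0.038, 0.999, -0.0, -0.0]
ft_force: [-0.5, -0.3, 0.9]
grip_width: 0.627
grasp_force: 0.0
```

>>> {"op": "move_arm", "data": {
  "motion": [
    [[0,0,0],[0,0,0],-0.5],
    [[0,0,0],[0,0,0],-0.5],
    [[0,0,0],[0,0,0],-0.5],
    [[0,0,0],[0,0,0],-0.5],
    [[0,0,0],[0,0,0],-0.5],
    [[0,0,0],[0,0,0],-0.5]
  ],
  "newtons": 25
}}

```text
clock: 4.85
position: [0.4127, 0.2259, 0.0445]
ee_rot: [-0.038, 0.999, 0.0, 0.0]
ft_force: [-1.1, 0.7, 6.2]
grip_width: 0.331
grasp_force: 24.7
```

```bash
python3 - <<'E'
from h import *
s=shot("side","side5"); t=shot("top","top5"); o=manip.get_obs(); print(o["grip_width"],o["grasp_force"],o["ft_force"])
plan(.4130,.2262,.070,94.4)
c=[cv2.cvtColor(cv2.resize(i,(400,480),interpolation=2),4) for i in (s["pixels"][200:320,320:420],t["pixels"][200:320,150:250])]
cv2.imwrite("pics/s5c.png",np.hstack(c))
E
```

```text
0.3346607983074 24.651096761226654 [-1.04800666 -0.62486715  5.86312388]
pos [0.4127 0.2259 0.0445] yaw 94.4 turn [0.0009 0.001  0.0003] shift [-0.0004  0.0003 -0.034 ] rows>= 1.0
```

Gripped at width 0.33, about 29 mm, with 25 N. I lift straight up and look.

>>> {"op": "move_arm", "data": {
  "motion": [
    [[0,0,-0.02],[0,0,0],-0.5],
    [[0,0,-0.05],[0,0,0],-0.5],
    [[0,0,-0.05],[0,0,0],-0.5],
    [[0,0,0],[0,0,0],-0.5],
    [[0,0,0],[0,0,0],-0.5]
  ]
}}

```text
clock: 5.45
position: [0.4126, 0.2257, 0.1341]
ee_rot: [-0.038, 0.999, 0.0, 0.0]
ft_force: [0.2, 0.3, -2.4]
grip_width: 0.33
grasp_force: 25.1
```

```bash
python3 - <<'E'
from h import *
s=shot("side","side6"); t=shot("top","top6"); o=manip.get_obs(); print(o["grip_width"],o["grasp_force"],o["ft_force"])
plan(.464,-.0205,.10,94.4)
c=[cv2.cvtColor(cv2.resize(i,(400,480),interpolation=2),4) for i in (s["pixels"][200:320,320:420],t["pixels"][200:320,150:250])]
cv2.imwrite("pics/s6c.png",np.hstack(c))
E
```

```text
0.33412004740035695 25.070528090000153 [ 0.50521885 -0.03936574 -1.33312959]
pos [0.4116 0.2251 0.1327] yaw 94.4 turn [-0.0013 -0.0022  0.0001] shift [-0.0445 -0.3318  0.0436] rows>= 6.0
```

View pics/s6c.png

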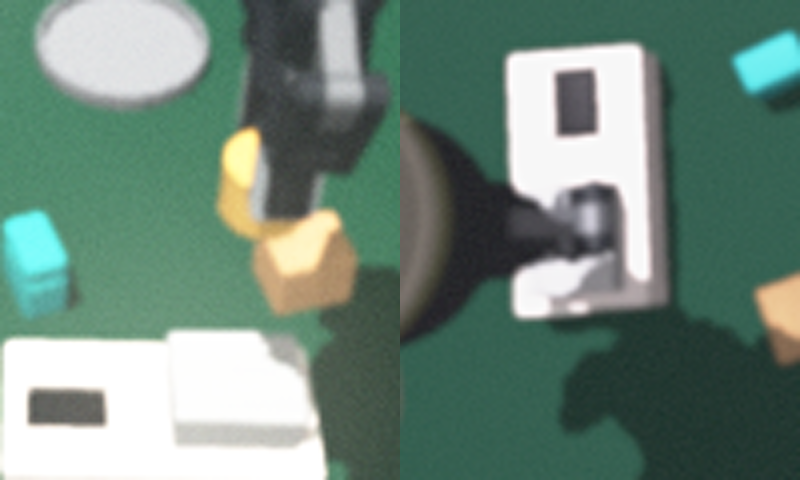

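The picture shows the button held by its upper part and the block left undisturbed. The fingers grip about 5 mm towards −x and only the top ~9 mm of the button. I check the held button's position against the prediction.

```bash
python3 - <<'E'
from h import *
s=load("side6"); t=load("top6"); H,S,V=cv2.split(cv2.cvtColor(s["pixels"],cv2.COLOR_RGB2HSV))
m=((H>16)&(H<32)&(S>90)).astype(np.uint8); m[:,:]*=1; mm=np.zeros_like(m); mm[225:262,370:398]=m[225:262,370:398]
ys,xs=np.nonzero(mm); print("yellow bbox",xs.min(),xs.max(),ys.min(),ys.max())
def cyl(c,x,y,z):
    a=np.linspace(0,2*np.pi,60); P=np.array([proj(c,[x+.015*np.cos(q),y+.015*np.sin(q),zz]) for q in a for zz in(z,z+.024)]); return P.min(0).round(1),P.max(0).round(1)
p=manip.get_obs()["position"]
for dy in(-.01,0,.01): print(dy,cyl(s,p[0]+.001,p[1]+dy,p[2]+.0175))
s0=load("side0"); print("ref",cyl(s0,.4137,.2259,.062))
H,S,V=cv2.split(cv2.cvtColor(s0["pixels"],cv2.COLOR_RGB2HSV)); m=((H>16)&(H<32)&(S>90)).astype(np.uint8); ys,xs=np.nonzero(m[270:305,365:400]); print("obs ref",xs.min()+365,xs.max()+365,ys.min()+270,ys.max()+270)
# block now
H,S,V=cv2.split(cv2.cvtColor(t["pixels"],cv2.COLOR_RGB2HSV)); 
plan(.4625,-.0205,.10,94.4)
E
```

```text
yellow bbox 375 395 232 261
-0.01 (array([375.9, 227.2]), array([399.6, 254.8]))
0 (array([376. , 232.2]), array([400.1, 260.3]))
0.01 (array([376.1, 237.3]), array([400.5, 266. ]))
ref (array([369.8, 273.9]), array([391.4, 300. ]))
obs ref 371 399 270 299
pos [0.4116 0.2251 0.1327] yaw 94.4 turn [-0.0013 -0.0022  0.0001] shift [-0.0425 -0.3317  0.0436] rows>= 6.0
```

The prediction matches: the held button is upright and its underside is 17.5 mm above the reported TCP. So the TCP should be at about z = −0.013 when the button stands in the dish.

>>> {"op": "move_arm", "data": {
  "motion": [
    [[-0.0061,-0.0474,0.008],[0,0,0],-0.5],
    [[-0.0061,-0.0474,0.008],[0,0,0],-0.5],
    [[-0.0061,-0.0474,0.008],[0,0,0],-0.5],
    [[-0.0061,-0.0474,0.008],[0,0,0],-0.5],
    [[-0.0061,-0.0474,0.008],[0,0,0],-0.5],
    [[-0.0061,-0.0474,0.008],[0,0,0],-0.5],
    [[-0.0061,-0.0474,0.008],[0,0,0],-0.5],
    [[0,0,0],[0,0,0],-0.5],
    [[0,0,0],[0,0,0],-0.5],
    [[0,0,0],[0,0,0],-0.5],
    [[0,0,0],[0,0,0],-0.5]
  ]
}}

```text
clock: 6.65
position: [0.4632, -0.019, 0.0917]
ee_rot: [-0.039, 0.999, 0.0, -0.0]
ft_force: [0.5, 0.4, -0.9]
grip_width: 0.333
grasp_force: 25.1
```

```bash
python3 - <<'E'
from h import *
s=shot("side","side7"); o=manip.get_obs(); p=o["position"]; print(o["grip_width"],o["grasp_force"],o["ft_force"])
plan(.4630,-.0205,-.010,94.4)
H,S,V=cv2.split(cv2.cvtColor(s["pixels"],cv2.COLOR_RGB2HSV)); a=[int(q) for q in proj(s,p+[0.001,0,.03])]
m=((H>14)&(H<34)&(S>80)).astype(np.uint8)[a[1]-22:a[1]+22,a[0]-22:a[0]+22]; ys,xs=np.nonzero(m); print("obs",xs.min()+a[0]-22,xs.max()+a[0]-22,ys.min()+a[1]-22,ys.max()+a[1]-22)
q=np.linspace(0,6.28,60);P=np.array([proj(s,[p[0]+.001+.015*np.cos(k),p[1]+.015*np.sin(k),z+p[2]+.0175]) for k in q for z in(0,.024)]);print(P.min(0),P.max(0))
E
```

```text
0.3268350928081381 25.106784403324127 [-0.32246081 -0.33528103 -1.30172597]
pos [ 0.4633 -0.019   0.0919] yaw 94.5 turn [ 0.0003 -0.0003  0.0025] shift [ 0.0005 -0.0019  0.1358] rows>= 3.0
obs 345 359 157 175
[345.29764851 156.46075901] [361.71884472 175.800339  ]
```

>>> {"op": "move_arm", "data": {
  "motion": [
    [[0,-0.002,0.04],[0,0,0],-0.5],
    [[0,0,0.04],[0,0,0],-0.5],
    [[0,0,0.035],[0,0,0],-0.5],
    [[0,0,0.015],[0,0,0],-0.5],
    [[0,0,0.006],[0,0,0],-0.5],
    [[0,0,0.002],[0,0,0],-0.5],
    [[0,0,0.002],[0,0,0],-0.5],
    [[0,0,0],[0,0,0],-0.5],
    [[0,0,0],[0,0,0],-0.5]
  ]
}}

```text
clock: 7.6
position: [0.4641, -0.0214, -0.0124]
ee_rot: [-0.038, 0.999, 0.0, 0.001]
ft_force: [0.4, -0.2, -1.2]
grip_width: 0.333
grasp_force: 25.1
```

>>> {"op": "move_arm", "data": {
  "motion": [
    [[0,0,0.0013],[0,0,0],-0.5],
    [[0,0,0],[0,0,0],-0.5],
    [[0,0,0],[0,0,0],0.25],
    [[0,0,0],[0,0,0],0.25],
    [[0,0,0],[0,0,0],0.25],
    [[0,0,0],[0,0,0],0.25],
    [[0,0,-0.05],[0,0,0],0.25],
    [[0,0,-0.05],[0,0,0],0.25],
    [[0,0,-0.05],[0,0,0],0.25],
    [[0,0,-0.05],[0,0,0],0.25],
    [[0,0,0],[0,0,0],0.25],
    [[0,0,0],[0,0,0],0.25]
  ]
}}

```text
clock: 8.8
position: [0.464, -0.0214, 0.1365]
ee_rot: [-0.039, 0.999, 0.0, 0.001]
ft_force: [1.3, 0.1, -0.2]
grip_width: 0.626
grasp_force: 0.0
```

```bash
python3 - <<'E'
from h import *
s=shot("side","side8"); t=shot("top","top8"); 
plan(.4139,.2283,.10,94.4)
for c,b,z in((s,(320,190,385,230),.028),(t,(290,190,370,275),.028)):
    H,S,V=cv2.split(cv2.cvtColor(c["pixels"],cv2.COLOR_RGB2HSV)); m=((H>14)&(H<34)&(S>60)).astype(np.uint8); m[:b[1]]=0;m[b[3]:]=0;m[:,:b[0]]=0;m[:,b[2]:]=0
    ys,xs=np.nonzero(m); print(len(xs),xs.min(),xs.max(),ys.min(),ys.max()); 
P=[ (proj(s,[.464+.015*np.cos(k),-.021+.015*np.sin(k),z])) for k in np.linspace(0,6.28,60) for z in(.004,.028)]; print(np.min(P,0),np.max(P,0))
# block edges in top: enlarged
c=[cv2.cvtColor(cv2.resize(i,(400,480),interpolation=2),4) for i in (s["pixels"][190:310,320:420],t["pixels"][200:320,150:250])]
cv2.imwrite("pics/s8c.png",np.hstack(c))
E
```

```text
pos [ 0.4628 -0.0216  0.1349] yaw 94.4 turn [-0.0001 -0.0021  0.0001] shift [0.0395 0.3372 0.0466] rows>= 6.0
225 343 356 197 215Traceback (most recent call last):
  File "<stdin>", line 6, in <module>
    return umr_minimum(a, axis, None, out, keepdims, initial, where)
ValueError: zero-size array to reduction operation minimum which has no identity
```

```bash
python3 - <<'E'
from h import *
s=load("side8"); t=load("top8")
P=[ (proj(s,[.464+.015*np.cos(k),-.021+.015*np.sin(k),z])) for k in np.linspace(0,6.28,60) for z in(.004,.028)]; print(np.min(P,0),np.max(P,0))
c=[cv2.cvtColor(cv2.resize(i,(400,480),interpolation=2),4) for i in (s["pixels"][190:310,320:420],t["pixels"][200:320,150:250])]
cv2.imwrite("pics/s8c.png",np.hstack(c))
E
```

```text
[343.15388914 197.97678437] [358.14402029 216.07111019]
```

View pics/s8c.png

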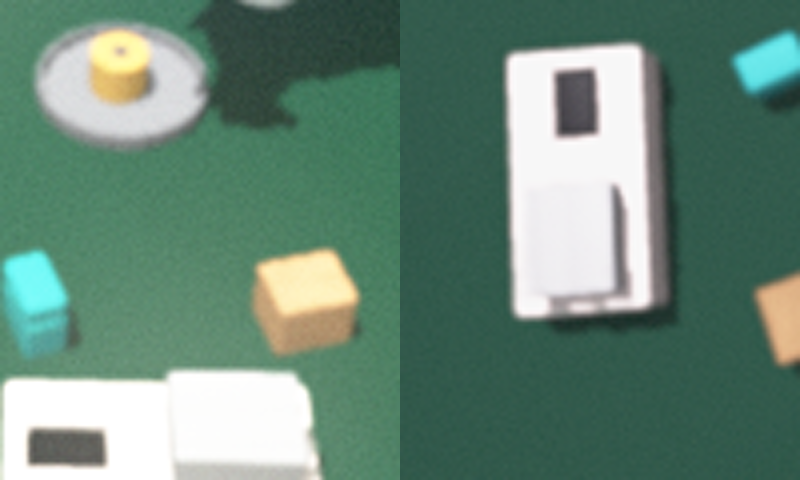

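The pictures show the button standing in the dish at side crop (120,70), matching the prediction (343–358, 198–216 px). The block's top is centred at px (192.8,260.3) and its yaw matches the nest's.

```bash
python3 - <<'E'
from h import *
t=load("top8"); p=ray(t,192.75,260.25,.062); print(p)
plan(p[0]+.004,p[1],.06,94.4)
E
```

```text
[0.41252318 0.22725171 0.062     ]
pos [ 0.4628 -0.0216  0.1349] yaw 94.4 turn [-0.0001 -0.0021  0.0001] shift [0.0361 0.3355 0.0999] rows>= 6.0
```

>>> {"op": "move_arm", "data": {
  "motion": [
    [[0.005,0.048,0],[0,0,0],0.4],
    [[0.005,0.048,0],[0,0,0],0.4],
    [[0.005,0.048,0],[0,0,0],0.4],
    [[0.005,0.048,0],[0,0,0],0.4],
    [[0.005,0.048,0],[0,0,0],0.4],
    [[0.005,0.048,0],[0,0,0],0.4],
    [[0.005,0.048,0],[0,0,0],0.4],
    [[0,0,0.04],[0,0,0],0.4],
    [[0,0,0.04],[0,0,0],0.4],
    [[0,0,0.02],[0,0,0],0.4],
    [[0,0,0],[0,0,0],0.4],
    [[0,0,0],[0,0,0],0.4]
  ]
}}

```text
clock: 10.1
position: [0.4177, 0.2273, 0.0606]
ee_rot: [-0.038, 0.999, -0.0, -0.001]
ft_force: [-0.2, -0.3, 0.2]
grip_width: 0.695
grasp_force: 0.0
```

```bash
python3 - <<'E'
from h import *
plan(.4175,.2277,.016,94.4)
E
```

```text
pos [0.4177 0.2273 0.0606] yaw 94.4 turn [-0.0011 -0.0017 -0.0001] shift [0.0002 0.0005 0.0595] rows>= 1.0
```

>>> {"op": "move_arm", "data": {
  "motion": [
    [[0,0,0.02],[0,0,0],0.4],
    [[0,0,0.02],[0,0,0],0.4],
    [[0,0,0.006],[0,0,0],0.4],
    [[0,0,0.006],[0,0,0],0.4],
    [[0,0,0.006],[0,0,0],0.4],
    [[0,0,0],[0,0,0],0.4],
    [[0,0,0],[0,0,0],0.4]
  ]
}}

```text
clock: 10.8
position: [0.4182, 0.2278, 0.0179]
ee_rot: [-0.038, 0.999, 0.0, 0.0]
ft_force: [0.1, -0.2, -0.9]
grip_width: 0.696
grasp_force: 0.0
```

>>> {"op": "move_arm", "data": {
  "motion": [
    [[0,0,0],[0,0,0],-0.3],
    [[0,0,0],[0,0,0],-0.3],
    [[0,0,0],[0,0,0],-0.3],
    [[0,0,0],[0,0,0],-0.3],
    [[0,0,0],[0,0,0],-0.3],
    [[0,0,0],[0,0,0],-0.3]
  ],
  "newtons": 40
}}

```text
clock: 11.4
position: [0.4184, 0.228, 0.0182]
ee_rot: [-0.038, 0.999, 0.0, 0.0]
ft_force: [-1.6, -1.2, 6.1]
grip_width: 0.456
grasp_force: 40.6
```

>>> {"op": "move_arm", "data": {
  "motion": [
    [[0,0,-0.015],[0,0,0],-0.3],
    [[0,0,-0.04],[0,0,0],-0.3],
    [[0,0,-0.05],[0,0,0],-0.3],
    [[0,0,0],[0,0,-0.12],-0.3],
    [[0,0,0],[0,0,-0.12],-0.3],
    [[0,0,0],[0,0,-0.12],-0.3],
    [[0,0,0],[0,0,0],-0.3],
    [[0,0,0],[0,0,0],-0.3]
  ]
}}

```text
clock: 12.2
position: [0.4179, 0.2275, 0.0964]
ee_rot: [-0.177, 0.984, -0.0, -0.0]
ft_force: [0.6, 0.1, -3.5]
grip_width: 0.457
grasp_force: 42.0
```

```bash
python3 - <<'E'
from h import *
s=shot("side","side9"); o=manip.get_obs(); print(o["grip_width"],o["grasp_force"],o["ft_force"])
plan(.4295,-.240,.060,110.6)
cv2.imwrite("pics/s9c.png",cv2.cvtColor(cv2.resize(s["pixels"][190:350,300:460],(560,560),interpolation=2),4))
E
```

```text
0.4517504038491454 41.955485343933105 [-6.05344336e-01  2.95878882e-03 -3.55663757e+00]
pos [0.4179 0.2275 0.0964] yaw 110.5 turn [-0.     -0.0002 -0.0033] shift [ 0.2048 -0.589   0.0485] rows>= 10.0
```

View pics/s9c.png

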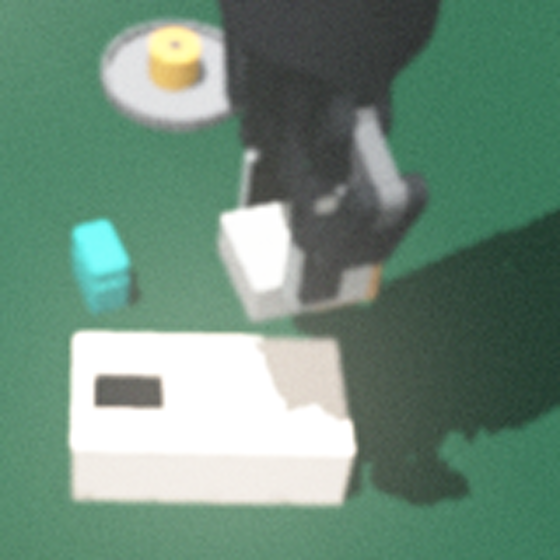

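The block is held level at crop (300,260) and weighs 3.5 N as expected. The nest is undisturbed, with its well at crop (128,392). I carry the block to the tray at height.

>>> {"op": "move_arm", "data": {
  "motion": [
    [[0.0186,-0.0535,0],[0,0,0],-0.3],
    [[0.0186,-0.0535,0],[0,0,0],-0.3],
    [[0.0186,-0.0535,0],[0,0,0],-0.3],
    [[0.0186,-0.0535,0],[0,0,0],-0.3],
    [[0.0186,-0.0535,0],[0,0,0],-0.3],
    [[0.0186,-0.0535,0],[0,0,0],-0.3],
    [[0.0186,-0.0535,0],[0,0,0],-0.3],
    [[0.0186,-0.0535,0],[0,0,0],-0.3],
    [[0.0186,-0.0535,0],[0,0,0],-0.3],
    [[0.0186,-0.0535,0],[0,0,0],-0.3],
    [[0.0186,-0.0535,0],[0,0,0],-0.3],
    [[0,0,0],[0,0,0],-0.3]
  ]
}}

```text
clock: 13.45
position: [0.4286, -0.2455, 0.0967]
ee_rot: [-0.174, 0.985, -0.002, -0.0]
ft_force: [-0.6, 1.2, -3.6]
grip_width: 0.455
grasp_force: 42.4
```

>>> {"op": "move_arm", "data": {
  "motion": [
    [[0,0,0.04],[0,0,0],-0.3],
    [[0,0,0.04],[0,0,0],-0.3],
    [[0,0,0],[0,0,0],-0.3],
    [[0,0,0],[0,0,0],-0.3]
  ]
}}

```text
clock: 13.85
position: [0.4295, -0.2394, 0.0367]
ee_rot: [-0.178, 0.984, 0.0, -0.001]
ft_force: [-0.1, 0.0, -2.7]
grip_width: 0.452
grasp_force: 42.5
```

```bash
python3 - <<'E'
from h import *
plan(.4295,-.240,-.0165,110.6)
E
```

```text
pos [ 0.4295 -0.2394  0.0367] yaw 110.5 turn [ 0.0005 -0.0012 -0.0011] shift [ 0.0003 -0.0007  0.0709] rows>= 2.0
```

>>> {"op": "move_arm", "data": {
  "motion": [
    [[0,0,0.03],[0,0,0],-0.3],
    [[0,0,0.025],[0,0,0],-0.3],
    [[0,0,0.01],[0,0,0],-0.3],
    [[0,0,0.005],[0,0,0],-0.3],
    [[0,0,0.0025],[0,0,0],-0.3],
    [[0,0,0],[0,0,0],-0.3],
    [[0,0,0],[0,0,0],-0.3]
  ]
}}

```text
clock: 14.55
position: [0.4303, -0.2396, -0.0174]
ee_rot: [-0.179, 0.984, -0.0, 0.001]
ft_force: [-1.4, 0.4, -3.9]
grip_width: 0.453
grasp_force: 42.4
```

>>> {"op": "move_arm", "data": {
  "motion": [
    [[0,0,0.001],[0,0,0],-0.3],
    [[0,0,0],[0,0,0],-0.3],
    [[0,0,0],[0,0,0],0.25],
    [[0,0,0],[0,0,0],0.25],
    [[0,0,0],[0,0,0],0.25],
    [[0,0,0],[0,0,0],0.25],
    [[0,0,-0.03],[0,0,0],0.4],
    [[0,0,-0.05],[0,0,0],0.8],
    [[0,0,-0.06],[0,0,0],0.8],
    [[0,0,-0.04],[0,0,0],0.8],
    [[0,0,0],[0,0,0],0.8],
    [[0,0,0],[0,0,0],0.8]
  ]
}}

```text
clock: 15.75
position: [0.4301, -0.2394, 0.1164]
ee_rot: [-0.179, 0.984, -0.0, 0.001]
ft_force: [0.6, -0.7, -0.9]
grip_width: 0.896
grasp_force: 0.0
```

```bash
python3 - <<'E'
from h import *
s=shot("side","side10"); t=shot("top","top10")
plan(.4465,.2304,.12,94.4)
c=[cv2.cvtColor(cv2.resize(s["pixels"][120:180,330:410],(400,300),interpolation=2),4),cv2.cvtColor(cv2.resize(t["pixels"][200:275,150:250],(400,300),interpolation=2),4)]
cv2.imwrite("pics/s10c.png",np.hstack(c))
E
```

```text
pos [ 0.4291 -0.2391  0.1151] yaw 110.6 turn [ 0.0011 -0.0018  0.3603] shift [-0.0712  0.6224 -0.0066] rows>= 10.0
```

View pics/s10c.png

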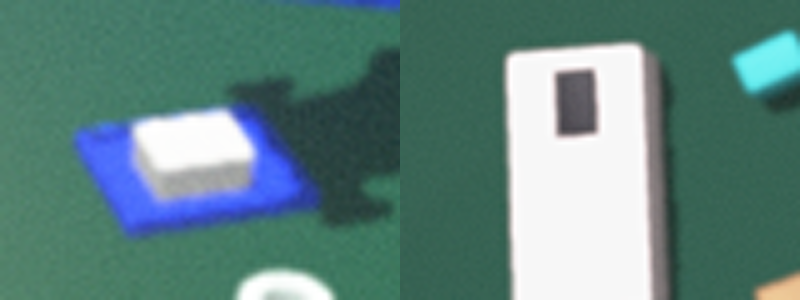

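The block lies flat in the tray at crop (195,155), and the nest is unmoved with its pod flush. Next I go over the nest's middle.

>>> {"op": "move_arm", "data": {
  "motion": [
    [[0,0,0],[0,0,0.18],0.9],
    [[0,0,-0.01],[0,0,0.18],0.9],
    [[-0.007,0.062,0],[0,0,0],0.9],
    [[-0.007,0.062,0],[0,0,0],0.9],
    [[-0.007,0.062,0],[0,0,0],0.9],
    [[-0.007,0.062,0],[0,0,0],0.9],
    [[-0.007,0.062,0],[0,0,0],0.9],
    [[-0.007,0.062,0],[0,0,0],0.9],
    [[-0.007,0.062,0],[0,0,0],0.9],
    [[-0.007,0.062,0],[0,0,0],0.9],
    [[-0.007,0.062,0],[0,0,0],0.9],
    [[-0.007,0.062,0],[0,0,0],0.9]
  ]
}}

```text
clock: 17.05
position: [0.4454, 0.2296, 0.1222]
ee_rot: [-0.038, 0.999, -0.0, -0.001]
ft_force: [1.8, -0.9, -0.1]
grip_width: 0.948
grasp_force: 0.0
```

>>> {"op": "move_arm", "data": {
  "motion": [
    [[0,0,0.04],[0,0,0],0.9],
    [[0,0,0.03],[0,0,0],0.9],
    [[0,0,0],[0,0,0],0.9],
    [[0,0,0],[0,0,0],0.9]
  ]
}}

```text
clock: 17.45
position: [0.4459, 0.2276, 0.0707]
ee_rot: [-0.038, 0.999, -0.001, -0.001]
ft_force: [0.3, 0.6, 0.6]
grip_width: 0.953
grasp_force: 0.0
```

```bash
python3 - <<'E'
from h import *
s=shot("side","side11")
plan(.4465,.2304,-.018,94.4)
cv2.imwrite("pics/s11c.png",cv2.cvtColor(cv2.resize(s["pixels"][190:350,300:460],(560,560),interpolation=2),4))
E
```

```text
pos [0.4466 0.228  0.0715] yaw 94.4 turn [-0.     -0.0002 -0.0007] shift [-0.0002  0.0032  0.1194] rows>= 2.0
```

View pics/s11c.png

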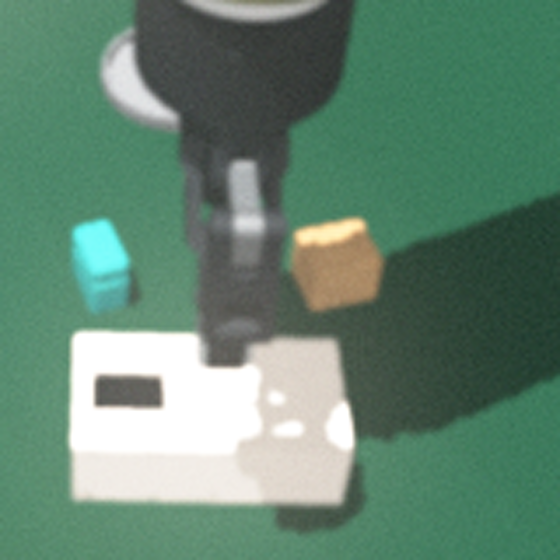

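The near finger is at crop (225,360), centred over the nest in x, with about 10 mm of clearance on each side. I descend and grip.

>>> {"op": "move_arm", "data": {
  "motion": [
    [[0,0.0032,0.03],[0,0,0],0.95],
    [[0,0,0.03],[0,0,0],0.95],
    [[0,0,0.03],[0,0,0],0.95],
    [[0,0,0.015],[0,0,0],0.95],
    [[0,0,0.008],[0,0,0],0.95],
    [[0,0,0.0064],[0,0,0],0.95],
    [[0,0,0],[0,0,0],0.95],
    [[0,0,0],[0,0,0],0.95]
  ]
}}

```text
clock: 18.3
position: [0.4467, 0.2309, -0.0177]
ee_rot: [-0.038, 0.999, 0.0, 0.0]
ft_force: [-0.3, 0.1, 0.0]
grip_width: 0.979
grasp_force: 0.0
```

>>> {"op": "move_arm", "data": {
  "motion": [
    [[0,0,0],[0,0,0],0],
    [[0,0,0],[0,0,0],0],
    [[0,0,0],[0,0,0],0],
    [[0,0,0],[0,0,0],0],
    [[0,0,0],[0,0,0],0],
    [[0,0,0],[0,0,0],0]
  ],
  "newtons": 50
}}

```text
clock: 18.9
position: [0.4465, 0.2308, -0.0177]
ee_rot: [-0.038, 0.999, 0.0, 0.0]
ft_force: [-1.5, -1.3, 5.7]
grip_width: 0.691
grasp_force: 54.1
```

>>> {"op": "move_arm", "data": {
  "motion": [
    [[0,0,-0.012],[0,0,0],0],
    [[0,0,-0.04],[0,0,0],0],
    [[0,0,-0.05],[0,0,0],0],
    [[0,0,-0.02],[0,0,0.087],0],
    [[0,0,0],[0,0,0],0],
    [[0,0,0],[0,0,0],0]
  ]
}}

```text
clock: 19.5
position: [0.4458, 0.2304, 0.0727]
ee_rot: [-0.005, 1.0, -0.0, -0.0]
ft_force: [0.1, -0.3, -3.3]
grip_width: 0.689
grasp_force: 55.4
```

```bash
python3 - <<'E'
from h import *
o=manip.get_obs(); print(o["grip_width"],o["grasp_force"],o["ft_force"])
plan(.634,.172,.065,90.5)
E
```

```text
0.6894545745899953 55.41735291481018 [ 0.10637267 -0.30334956 -3.31711059]
pos [0.4458 0.2304 0.0727] yaw 90.6 turn [-0.0001 -0.0004  0.0021] shift [-0.2503 -0.0801  0.0103] rows>= 4.0
```

>>> {"op": "move_arm", "data": {
  "motion": [
    [[-0.03,-0.0096,0],[0,0,0],0],
    [[-0.044,-0.0141,0],[0,0,0],0],
    [[-0.044,-0.0141,0],[0,0,0],0],
    [[-0.044,-0.0141,0],[0,0,0],0],
    [[-0.044,-0.0141,0],[0,0,0],0],
    [[-0.044,-0.0141,0],[0,0,0],0],
    [[0,0,0],[0,0,0],0],
    [[0,0,0],[0,0,0],0],
    [[0,0,0],[0,0,0],0],
    [[0,0,0],[0,0,0],0]
  ]
}}

```text
clock: 20.5
position: [0.6331, 0.1729, 0.0726]
ee_rot: [-0.005, 1.0, 0.0, -0.001]
ft_force: [-0.4, -0.3, -2.8]
grip_width: 0.69
grasp_force: 55.3
```

```bash
python3 - <<'E'
from h import *
s=shot("side","side12"); t=shot("top","top12"); o=manip.get_obs(); p=o["position"]
plan(.634,.172,.010,90.5)
n=p+[-.005,0,.0177+.04]; n=np.array(n); print("nest top corners predicted; crop coords")
for c,(u0,v0) in((s,(180,200)),(t,(170,80))):
    print([tuple(((np.array(proj(c,n+[i*.06,j*.03,0]))-[u0,v0])*4).round().astype(int).tolist()) for i,j in((1,1),(1,-1),(-1,-1),(-1,1))], "pod",((np.array(proj(c,n+[.036,0,0]))-[u0,v0])*4).round())
c=[cv2.cvtColor(cv2.resize(i,(400,480),interpolation=2),4) for i in (s["pixels"][200:320,180:280],t["pixels"][80:200,170:270])]
cv2.imwrite("pics/s12c.png",np.hstack(c))
E
```

```text
pos [0.6336 0.1728 0.0731] yaw 90.6 turn [ 0.0005 -0.0003  0.0013] shift [-0.0006 -0.001   0.0842] rows>= 2.0
nest top corners predicted; crop coords
[(80, 148), (128, 42), (423, 62), (397, 170)] pod [165.  97.]
[(128, 81), (266, 80), (260, 347), (119, 348)] pod [195. 133.]
```

View pics/s12c.png

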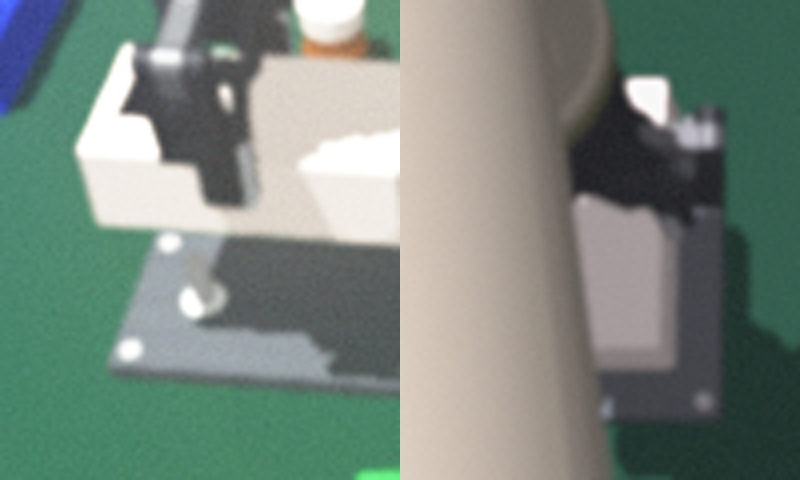

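The predicted nest corners match the picture: side (80,148) and (128,42), top (660,347). The nest hangs level over the stand, so I lower it.

>>> {"op": "move_arm", "data": {
  "motion": [
    [[-0.0005,-0.001,0.03],[0,0,0],0],
    [[0,0,0.03],[0,0,0],0],
    [[0,0,0.006],[0,0,0],0],
    [[0,0,0.006],[0,0,0],0],
    [[0,0,0.006],[0,0,0],0],
    [[0,0,0.006],[0,0,0],0],
    [[0,0,0.006],[0,0,0],0],
    [[0,0,0],[0,0,0],0]
  ]
}}

```text
clock: 21.4
position: [0.6343, 0.1714, 0.0052]
ee_rot: [-0.004, 1.0, -0.0, -0.0]
ft_force: [-0.6, -0.0, -2.5]
grip_width: 0.69
grasp_force: 55.2
```

>>> {"op": "move_arm", "data": {
  "motion": [
    [[0,0,0.006],[0,0,0],0],
    [[0,0,0.005],[0,0,0],0],
    [[0,0,0.003],[0,0,0],0],
    [[0,0,0.002],[0,0,0],0],
    [[0,0,0],[0,0,0],0],
    [[0,0,0],[0,0,0],0]
  ]
}}

```text
clock: 22.0
position: [0.6346, 0.1714, -0.0063]
ee_rot: [-0.004, 1.0, 0.0, 0.0]
ft_force: [0.5, -0.7, -2.4]
grip_width: 0.69
grasp_force: 55.2
```

>>> {"op": "move_arm", "data": {
  "motion": [
    [[0,0,0.0012],[0,0,0],0],
    [[0,0,0.001],[0,0,0],0],
    [[0,0,0],[0,0,0],0],
    [[0,0,0],[0,0,0],0]
  ]
}}

```text
clock: 22.4
position: [0.6347, 0.1714, -0.0076]
ee_rot: [-0.004, 1.0, 0.0, 0.0]
ft_force: [-3.4, -1.1, 4.4]
grip_width: 0.692
grasp_force: 56.0
```

Seated, with the contact force now pushing up. I release and rise.

>>> {"op": "move_arm", "data": {
  "motion": [
    [[0,0,0],[0,0,0],0.9],
    [[0,0,0],[0,0,0],0.9],
    [[0,0,0],[0,0,0],0.9],
    [[0,0,0],[0,0,0],0.9],
    [[0,0,-0.03],[0,0,0],0.9],
    [[0,0,-0.05],[0,0,0],0.9],
    [[0,0,-0.06],[0,0,0],0.9],
    [[0,0,-0.04],[0,0,0],0.9],
    [[0,0,0],[0,0,0],0],
    [[0,0,0],[0,0,0],0]
  ]
}}

```text
clock: 23.4
position: [0.6348, 0.1715, 0.1273]
ee_rot: [-0.004, 1.0, 0.0, 0.001]
ft_force: [0.1, -0.2, -1.2]
grip_width: 0.636
grasp_force: 0.0
```

```bash
python3 - <<'E'
from h import *
s=shot("side","side13"); o=manip.get_obs(); p=o["position"]
n=np.array([.6293,.1714,.010])
print("nest top",[tuple(((np.array(proj(s,n+[i*.06,j*.03,.04]))-[180,200])*5).round().astype(int).tolist()) for i,j in((1,1),(1,-1),(-1,-1),(-1,1))])
print("pod top",[tuple(((np.array(proj(s,n+[.036+i*.016,j*.010,.060]))-[180,200])*5).round().astype(int).tolist()) for i,j in((1,1),(1,-1),(-1,-1),(-1,1))])
cv2.imwrite("pics/s13c.png",cv2.cvtColor(cv2.resize(s["pixels"][200:310,180:310],(650,550),interpolation=2),4))
plan(.669,.1715,.07,90.5)
E
```

```text
nest top [(146, 356), (199, 223), (539, 247), (510, 383)]
pod top [(178, 271), (196, 227), (289, 233), (274, 278)]
pos [0.6341 0.1713 0.1261] yaw 90.5 turn [-0.0002 -0.0013 -0.0001] shift [-0.0466 -0.0002  0.0748] rows>= 2.0
```

View pics/s13c.png

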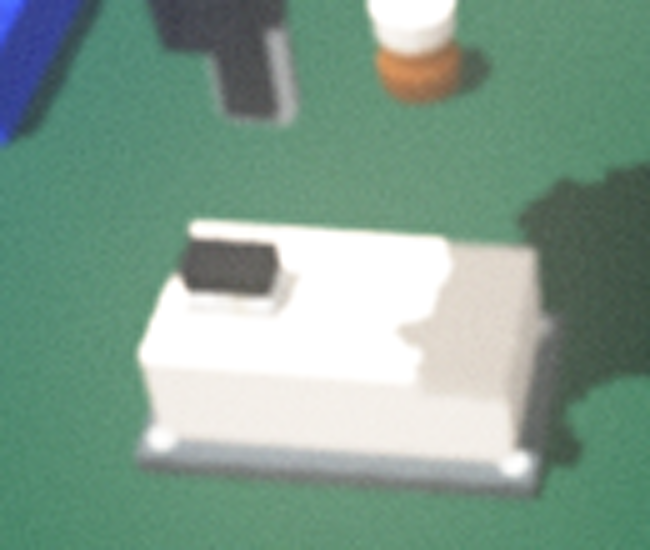

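The nest top corners match the seated prediction and the raised pod shows at crop (230,265). I check its raised height numerically before gripping.

```bash
python3 - <<'E'
from h import *
s=load("side13"); n=np.array([.6285,.1714,.010])
P=s["pixels"]; g=cv2.cvtColor(P,cv2.COLOR_RGB2GRAY).astype(int)
for u in (220,225,230): print(u,[(v,int(g[v,u])) for v in range(240,272,1)])
print("row253",[(u,int(g[253,u])) for u in range(208,246)])
for h in(.040,.054,.057,.060):
    print(h,[np.round(proj(s,n+[.036+i*.016,j*.010,h]),1).tolist() for i,j in((1,1),(1,-1),(-1,-1),(-1,1))])
E
```

```text
220 [(240, 127), (241, 127), (242, 130), (243, 156), (244, 232), (245, 255), (246, 255), (247, 204), (248, 114), (249, 95), (250, 96), (251, 99), (252, 95), (253, 95), (254, 98), (255, 96), (256, 93), (257, 102), (258, 174), (259, 243), (260, 249), (261, 241), (262, 247), (263, 255), (264, 255), (265, 255), (266, 255), (267, 255), (268, 255), (269, 255), (270, 255), (271, 255)]
225 [(240, 128), (241, 136), (242, 134), (243, 146), (244, 215), (245, 254), (246, 255), (247, 231), (248, 142), (249, 100), (250, 97), (251, 96), (252, 96), (253, 101), (254, 100), (255, 98), (256, 94), (257, 96), (258, 146), (259, 219), (260, 244), (261, 244), (262, 246), (263, 254), (264, 255), (265, 255), (266, 255), (267, 255), (268, 255), (269, 255), (270, 255), (271, 255)]
230 [(240, 136), (241, 133), (242, 135), (243, 137), (244, 188), (245, 242), (246, 253), (247, 243), (248, 169), (249, 104), (250, 98), (251, 100), (252, 99), (253, 99), (254, 103), (255, 100), (256, 101), (257, 96), (258, 113), (259, 183), (260, 241), (261, 248), (262, 242), (263, 250), (264, 255), (265, 255), (266, 255), (267, 255), (268, 255), (269, 255), (270, 255), (271, 255)]
row253 [(208, 130), (209, 127), (210, 129), (211, 132), (212, 127), (213, 128), (214, 133), (215, 122), (216, 106), (217, 94), (218, 90), (219, 98), (220, 95), (221, 98), (222, 101), (223, 97), (224, 98), (225, 101), (226, 94), (227, 101), (228, 106), (229, 100), (230, 99), (231, 102), (232, 95), (233, 99), (234, 105), (235, 144), (236, 220), (237, 253), (238, 255), (239, 255), (240, 255), (241, 255), (242, 255), (243, 255), (244, 255), (245, 255)]
0.04 [[218.0, 262.3], [221.4, 253.4], [239.9, 254.8], [236.9, 263.7]]
0.054 [[216.7, 256.7], [220.1, 247.8], [238.8, 249.1], [235.8, 258.1]]
0.057 [[216.4, 255.4], [219.9, 246.6], [238.6, 247.9], [235.5, 256.8]]
0.06 [[216.1, 254.2], [219.6, 245.3], [238.4, 246.7], [235.3, 255.6]]
```

The seated nest and the black cap edges agree with a raised pod to within a couple of mm. Next I go over the pod.

>>> {"op": "move_arm", "data": {
  "motion": [
    [[-0.0233,0,0],[0,0,0],0],
    [[-0.0233,0,0],[0,0,0],0],
    [[0,0,0.04],[0,0,0],0],
    [[0,0,0.04],[0,0,0],0],
    [[0,0,0],[0,0,0],0],
    [[0,0,0],[0,0,0],0],
    [[0,0,0],[0,0,0],0]
  ]
}}

```text
clock: 24.15
position: [0.6702, 0.1718, 0.0684]
ee_rot: [-0.004, 1.0, 0.0, 0.001]
ft_force: [-0.2, 0.8, 0.3]
grip_width: 0.498
grasp_force: 0.0
```

```bash
python3 - <<'E'
from h import *
plan(.669,.1715,.025,90.5)
E
```

```text
pos [0.6702 0.1718 0.0684] yaw 90.5 turn [ 0.0006  0.002  -0.0002] shift [ 0.0016 -0.0004  0.0578] rows>= 1.0
```

>>> {"op": "move_arm", "data": {
  "motion": [
    [[0.0015,0,0.02],[0,0,0],0],
    [[0,0,0.015],[0,0,0],0],
    [[0,0,0.01],[0,0,0],0],
    [[0,0,0.006],[0,0,0],0],
    [[0,0,0.005],[0,0,0],0],
    [[0,0,0],[0,0,0],0],
    [[0,0,0],[0,0,0],0]
  ]
}}

```text
clock: 24.85
position: [0.6686, 0.1717, 0.0252]
ee_rot: [-0.004, 1.0, 0.0, 0.0]
ft_force: [-0.9, -0.1, 0.2]
grip_width: 0.5
grasp_force: 0.0
```

>>> {"op": "move_arm", "data": {
  "motion": [
    [[0,0,0],[0,0,0],-0.8],
    [[0,0,0],[0,0,0],-0.8],
    [[0,0,0],[0,0,0],-0.8],
    [[0,0,0],[0,0,0],-0.8],
    [[0,0,0],[0,0,0],-0.8],
    [[0,0,0],[0,0,0],-0.8]
  ],
  "newtons": 20
}}

```text
clock: 25.45
position: [0.6687, 0.1718, 0.0254]
ee_rot: [-0.004, 1.0, 0.0, 0.0]
ft_force: [0.2, -1.5, 5.6]
grip_width: 0.229
grasp_force: 22.9
```

Gripped at width 0.23, about 19.5 mm. I lift straight up.

>>> {"op": "move_arm", "data": {
  "motion": [
    [[0,0,-0.01],[0,0,0],-0.8],
    [[0,0,-0.015],[0,0,0],-0.8],
    [[0,0,-0.03],[0,0,0],-0.8],
    [[0,0,-0.035],[0,0,0],-0.8],
    [[0,0,0],[0,0,0],-0.8],
    [[0,0,0],[0,0,0],-0.8]
  ]
}}

```text
clock: 26.05
position: [0.6688, 0.1718, 0.0936]
ee_rot: [-0.004, 1.0, 0.0, 0.001]
ft_force: [-0.2, -0.1, -1.0]
grip_width: 0.229
grasp_force: 22.4
```

```bash
python3 - <<'E'
from h import *
s=shot("side","side14"); o=manip.get_obs(); p=o["position"]; print(o["grip_width"],o["grasp_force"],o["ft_force"])
plan(.632,-.170,.085,90.5)
n=np.array([.6285,.1714,.010]); pb=p+[-.004,0,.0106]
print("nest top",[tuple(((np.array(proj(s,n+[i*.06,j*.03,.04]))-[180,180])*5).round().astype(int).tolist()) for i,j in((1,1),(1,-1),(-1,-1),(-1,1))])
print("pod bottom",[tuple(((np.array(proj(s,pb+[i*.016,j*.010,0]))-[180,180])*5).round().astype(int).tolist()) for i,j in((1,1),(1,-1),(-1,-1),(-1,1))])
cv2.imwrite("pics/s14c.png",cv2.cvtColor(cv2.resize(s["pixels"][180:300,180:310],(650,600),interpolation=2),4))
E
```

```text
0.23088361744229371 22.351220548152924 [-0.09443503 -0.39643946 -1.24495807]
pos [0.6682 0.1716 0.0925] yaw 90.5 turn [ 0.0001 -0.0003 -0.0002] shift [ 0.0522 -0.4551  0.01  ] rows>= 7.0
nest top [(148, 456), (201, 323), (541, 347), (512, 484)]
pod bottom [(164, 301), (183, 257), (280, 263), (263, 308)]
```

View pics/s14c.png

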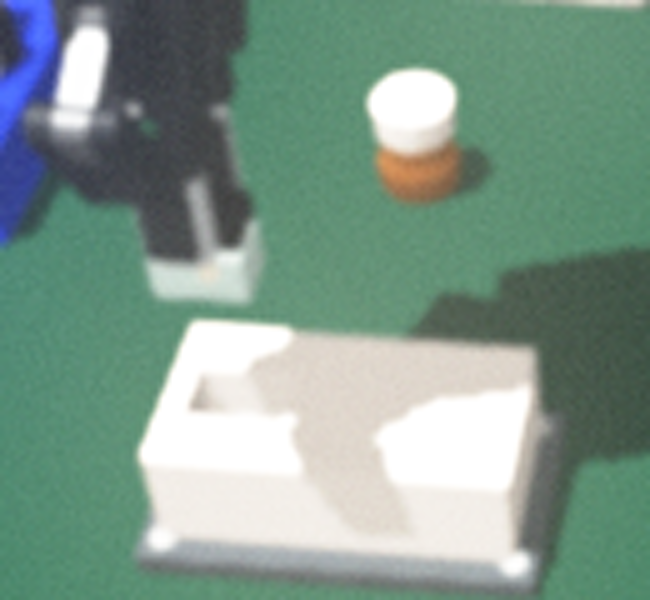

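The pod is held upright at crop (205,270), with its bottom edge as predicted. The nest stays seated and the jar is untouched. I carry the pod to the scale.

>>> {"op": "move_arm", "data": {
  "motion": [
    [[0.006,-0.0506,0],[0,0,0],-0.8],
    [[0.006,-0.0506,0],[0,0,0],-0.8],
    [[0.006,-0.0506,0],[0,0,0],-0.8],
    [[0.006,-0.0506,0],[0,0,0],-0.8],
    [[0.006,-0.0506,0],[0,0,0],-0.8],
    [[0.006,-0.0506,0],[0,0,0],-0.8],
    [[0.006,-0.0506,0],[0,0,0],-0.8],
    [[0.006,-0.0506,0],[0,0,0],-0.8],
    [[0.006,-0.0506,0],[0,0,0],-0.8],
    [[0,0,0],[0,0,0],-0.8],
    [[0,0,0],[0,0,0],-0.8],
    [[0,0,0],[0,0,0],-0.8]
  ]
}}

```text
clock: 27.3
position: [0.6308, -0.1685, 0.0917]
ee_rot: [-0.005, 1.0, 0.001, -0.001]
ft_force: [-0.4, -0.1, -0.4]
grip_width: 0.226
grasp_force: 22.4
```

```bash
python3 - <<'E'
from h import *
plan(.631,-.170,.034,90.5)
E
```

```text
pos [ 0.6308 -0.1685  0.0917] yaw 90.6 turn [ 0.0015 -0.0013  0.0018] shift [-0.0003 -0.002   0.0769] rows>= 2.0
```

>>> {"op": "move_arm", "data": {
  "motion": [
    [[0,-0.002,0.035],[0,0,0],-0.8],
    [[0,0,0.03],[0,0,0],-0.8],
    [[0,0,0.012],[0,0,0],-0.8],
    [[0,0,0.003],[0,0,0],-0.8],
    [[0,0,0.0015],[0,0,0],-0.8],
    [[0,0,0],[0,0,0],-0.8],
    [[0,0,0],[0,0,0],-0.8]
  ]
}}

```text
clock: 28.0
position: [0.6315, -0.1718, 0.0323]
ee_rot: [-0.004, 1.0, -0.0, 0.001]
ft_force: [0.3, 0.8, -0.2]
grip_width: 0.227
grasp_force: 22.3
```

>>> {"op": "move_arm", "data": {
  "motion": [
    [[0,0,0.001],[0,0,0],-0.8],
    [[0,0,0.001],[0,0,0],-0.8],
    [[0,0,0.001],[0,0,0],-0.8],
    [[0,0,0],[0,0,0],-0.8],
    [[0,0,0],[0,0,0],-0.8]
  ]
}}

```text
clock: 28.5
position: [0.631, -0.1718, 0.0294]
ee_rot: [-0.004, 1.0, 0.0, 0.0]
ft_force: [-1.4, 0.1, 5.0]
grip_width: 0.223
grasp_force: 22.9
```

>>> {"op": "move_arm", "data": {
  "motion": [
    [[0,0,0.001],[0,0,0],-0.8],
    [[0,0,0],[0,0,0],-0.8],
    [[0,0,0],[0,0,0],-0.8]
  ]
}}

```text
clock: 28.8
position: [0.6311, -0.1718, 0.0294]
ee_rot: [-0.004, 1.0, 0.0, 0.0]
ft_force: [-3.2, 1.0, 9.9]
grip_width: 0.227
grasp_force: 23.6
```

Contact at exactly the predicted height. I back off 1 mm to relieve the force, release and rise.

>>> {"op": "move_arm", "data": {
  "motion": [
    [[0,0,-0.0013],[0,0,0],-0.8],
    [[0,0,0],[0,0,0],-0.8],
    [[0,0,0],[0,0,0],-0.3],
    [[0,0,0],[0,0,0],0],
    [[0,0,0],[0,0,0],0.2],
    [[0,0,0],[0,0,0],0.2],
    [[0,0,0],[0,0,0],0.2],
    [[0,0,-0.02],[0,0,0],0.2],
    [[0,0,-0.04],[0,0,0],0.2],
    [[0,0,-0.05],[0,0,0],0.2],
    [[0,0,-0.05],[0,0,0],0.2],
    [[0,0,0],[0,0,0],0.2]
  ]
}}

```text
clock: 30.0
position: [0.6338, -0.1729, 0.1567]
ee_rot: [-0.004, 1.0, -0.001, 0.005]
ft_force: [0.3, -0.9, -0.1]
grip_width: 0.601
grasp_force: 0.0
```

```bash
python3 - <<'E'
from h import *
s=shot("side","side15"); 
g=cv2.cvtColor(s["pixels"],cv2.COLOR_RGB2GRAY); m=np.zeros_like(g); m[125:170,262:310]=(g[125:170,262:310]<125)
H,S,V=cv2.split(cv2.cvtColor(s["pixels"],cv2.COLOR_RGB2HSV)); m[(S>60)]=0
n,l,st,ce=cv2.connectedComponentsWithStats(m); print(st[1:].tolist(),ce[1:].round(1).tolist())
for z in(.067,.074): print(z,[np.round(proj(s,[.6275+i*.016,-.1718+j*.01,z]),1).tolist() for i,j in((1,1),(1,-1),(-1,-1),(-1,1))])
for u in(280,285): print([int(x) for x in g[128:165,u]])
def chk(c,b,f,x,y,z,r=.015,h=.024):
    H,S,V=cv2.split(cv2.cvtColor(c["pixels"],cv2.COLOR_RGB2HSV)); ys,xs=np.nonzero(f(H,S,V)[b[1]:b[3],b[0]:b[2]]); print("button obs",xs.min()+b[0],xs.max()+b[0],ys.min()+b[1],ys.max()+b[1])
chk(s,(330,190,375,225),lambda H,S,V:(H>14)&(H<34)&(S>80),0,0,0)
E
```

```text
[[275, 139, 15, 8, 86], [305, 154, 5, 10, 41]] [[281.9, 142.3], [307.1, 158.3]]
0.067 [[275.9, 145.3], [277.4, 140.7], [291.0, 141.5], [289.7, 146.1]]
0.074 [[275.7, 142.7], [277.2, 138.1], [290.9, 138.9], [289.5, 143.5]]
[113, 115, 115, 114, 116, 125, 117, 118, 114, 114, 110, 97, 87, 85, 82, 87, 82, 92, 177, 250, 254, 249, 239, 233, 229, 233, 244, 252, 254, 254, 254, 254, 254, 254, 254, 252, 238]
[115, 118, 117, 119, 114, 117, 118, 117, 117, 120, 111, 103, 88, 90, 81, 87, 84, 85, 136, 218, 245, 246, 241, 232, 229, 229, 237, 249, 253, 254, 254, 254, 254, 254, 254, 251, 236]
button obs 343 356 198 215
```

The pod's black top is at px 275–289 × 139–146, where an upright pod on the pan's middle should appear. The button is where it was placed and the gripper is clear, so I hand in.

```bash
python3 -c "
from workcell import order; print(order.hand_in())"
```

```text
the job is handed in; nothing more can be done
None
```

I handed the job in at about 30 s of the 106 s allowed: button upright in the dish, block flat in the tray, nest seated on the stand, and pod upright on the scale's pan; the hand-in call returned no verdict.

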